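Tip a bowl blank onto its face and push it up to the fence

TASK

On the marking-out board, use the fingertips to push the pale octagonal bowl blank over so that it topples towards the metal fence and lies flat with its red-ringed face up, then push it along the board until one of its flats sits flush against the fence. Only push it: do not pick it up or carry it. Leave the dark blank standing and everything else where it is.

Things in the scene. Friction and masses are not known exactly. Their poses are not given: they have to be found in the camera images.
- board: Grey laminate marking-out board, fixed, 320 mm (its x) by 480 mm (its y), 12 mm thick, with an aluminium fence along its whole far (+x) edge. Origin: centre of its underside, on the bench. +x points to the fence, +z up; place and yaw vary. The fence is 30 mm thick and stands 35 mm above the board's top; its near face is at x = +130 mm.
- fence (a point): Middle of the foot of the fence's near face, at the board's top (12 mm above the bench); axes as the board's. A blank pushed against it askew tends to jam there, as wood and fingertips grip; square it up on the way, for example with two fingertips side by side flat on its rear flat, swung round with it to the yaw of the board.
- pale_blank: Pale wooden bowl blank: regular octagon 120 mm across flats (flats 50 mm long), 45 mm thick, 0.25 to 0.5 kg, loose, standing upright on a flat in the board's left or right half. Origin: centre of the flat it stands on at the start. x runs through the thickness, at the start towards the fence within 0.2 rad; the -x face has a red ring. z up at the start. Lying as wanted, x points down.
- pale_blank_center (a point): Centre of the pale blank, mid-thickness: 60 mm above the board's top standing, 22.5 mm lying flat. At the start 175 to 205 mm short of the fence. Pushed high on the ringed face the blank tips about its far lower edge, falls by itself past about 20 degrees and then lies with its centre some 80 mm nearer the fence, not yet touching it.
- dark_blank: Octagonal wooden bowl blank (regular octagon 120 mm across flats, each flat about 50 mm long, 45 mm thick), dark wood with a yellow ring, standing upright in the other half of the board, 215 to 250 mm to the side of the pale one. Origin and axes as the pale blank's. To be left standing.
- dark_blank_center (a point): Centre of the dark blank, 60 mm above the board.
- finial: Small turned wooden finial, 26 mm diameter, 62 mm high, standing on the board close to the fence midway between its two halves. Origin: centre of its foot. Bystander.
- bowl: Dark wooden bowl, 110 mm across, 50 mm high, on the bench left of the board. Origin: centre of its underside. Bystander.
- glue: Yellow bottle with red cap, 56 mm diameter, 160 mm high, on the bench left of the board. Origin: centre of its underside. Bystander.
- mallet: Hammer lying on the bench right of the board, handle along its x. Origin: underside. Bystander.
- sanding_block: Cork sanding block 100 x 60 x 34 mm with a red sole, on the bench right of the board. Origin: centre of its underside. Bystander.
- chuck: Steel four-jaw lathe chuck, 96 mm diameter, 63 mm high, on the bench right of the board. Origin: centre of its underside. Bystander.
Not all that is in view belongs to the job. Leave any pink look-alike of the pale_blank alone. What is shaped like the dark_blank but purple is not meant.

How it is judged (in metres and radians):
On the way:
1. the pale blank lies flat on the board, red-ringed face up (angle between pale_blank's own x axis and vertical above 3.05 rad and z of pale_blank_center in the frame of board below 0.039 m and linear speed of pale_blank below 0.2 m/s), for 0.1 s.
At the end, for the whole second after the job is handed in: The pale blank lies flat on the board (within 0.09 rad), red-ringed face up, at rest, with one of its flats within 3 mm of the fence and parallel to it within 0.06 rad; the dark blank is upright and it and all the bystanders are within 15 mm of where they began (angle between pale_blank's own x axis and vertical above 3.05 rad and x of pale_blank_center in the frame of board between 0.0665 and 0.073 m and y of pale_blank_center in the frame of board between -0.215 and 0.215 m and z of pale_blank_center in the frame of board between 0.03 and 0.039 m and (angle between the y axis of pale_blank and the y axis of board, either way round below 0.06 rad or angle between the y axis of pale_blank and the y axis of board, either way round above 1.511 rad or angle between the y axis of pale_blank and the y axis of board, either way round between 0.725 and 0.846 rad) and linear speed of pale_blank below 0.01 m/s and angular speed of pale_blank below 0.05 rad/s and angle between dark_blank's own z axis and vertical below 0.05 rad and distance of each of dark_blank_center, finial, bowl, glue, mallet, sanding_block, chuck from where it was at the start of the episode below 0.015 m); the robot touches nothing.
It fails at once if the pale blank is lifted off the board (centre more than 95 mm above the bench) (height (world z) of pale_blank_center above 0.095 m).
It fails at once if the pale blank is carried lying flat above the board (angle between pale_blank's own x axis and vertical above 3 rad and height (world z) of pale_blank_center above 0.055 m).
It fails at once if the dark blank is tipped or moved by more than 15 mm (angle between dark_blank's own z axis and vertical above 0.3 rad or distance of dark_blank_center from where it was at the start of the episode above 0.015 m).
It fails at once if another thing on the bench or board is moved by more than 15 mm (distance of any of finial, bowl, glue, mallet, sanding_block, chuck from where it was at the start of the episode above 0.015 m).
It also fails if it takes over 54 s, if anything falls off the work surface, if the arm or the gripper's body presses on something with over 40 N, if the wrist force passes 120 N, or if a joint passes its speed limit or range.

ROBOT

A 6-joint arm with a two-finger parallel gripper is mounted at the origin on the work surface. World frame = base frame: x ahead of the robot, y to its left, z up, the work surface at z = 0. Lengths are in mm, angles in rad, forces in N, time in s.
With the tool pointing down it reaches from about 350 to 975 mm from the base axis. Payload 7.1 kg.
Tool frame: the origin (TCP) lies at the very end of the fingers, on their centre line; the grasp point (between the pads) lies 19 mm behind it; z points along the fingers, y is the direction in which the jaws open and shut (so a half turn about z gives the same grasp; the last joint's range is limited). The gripper opens to 88 mm and grips with 3 to 60 N. Pads are 20 mm wide; open, the fingers measure 115 mm over their backs; the gripper's body (75 mm by 178 mm) begins 61 mm behind the grasp point.
Start: joints at [1.216, 0.423, 1.63, -0, 1.089, -0.019], TCP at [205.921, 590.086, 197.275] pointing down, gripper open.
Joint ranges: [-3, 3], [-0.9, 2.11], [0.09, 2.58], [-1.31, 4.45], [0.11, 2.69], [-2.54, 2.54]. Speed limits (rad/s): [2.39, 2.39, 3.01, 3.14, 3.14, 3.14].

INTERFACE

Orientations are given as a rotation vector (axis times angle).
In Python, from workcell import monitor, vision, order, find_in, regions_of, place_of gives the robot as it stands. The module is installed in compiled form; this text tells all that it offers.
- The arm moves only by the tool carry_out, never from a script. Its argument "targets" is a list of rows, each a list of 3 entries, a list of its own where there are three numbers: the turn, a rotation vector about the world's x, y, z in degrees, then the shift along the world's x, y, z in mm, then the finger opening in mm, from 0 to 87.8. In form: [[[rx, ry, rz], [x, y, z], hand], ...]. A call has 1 to 10 rows; each row is the pose to reach, as a shift and turn from the pose commanded when the call began; what a row does not reach only later rows make up. A row lasts 1/12 s, in which the tool goes at most 41.7 mm and 7.16 degrees, less where a joint would pass 70% of its speed; a pose out of reach is approached as far as the arm can. A call with a gripper value outside its range is refused whole. The fingers move at their own pace and stop on an object; the grip force is fixed at half the most. Time passes only in rows, so rows that repeat a pose let the fingers close. It gives the time, the measured TCP pose, the force and the opening at its end, in the units of the state.
- monitor.get_obs(): the state, without advancing time (a new reading comes with each control period).
- vision.get_image(name): name is "scene" or "top" or "wrist"; returns the picture (420x560x3 uint8, red, green, blue); there is no depth.
- vision.camera_model(name): a dict with "K" (3x3 intrinsics, pixels), "dist" ([k1, k2, p1, p2, k3] as OpenCV has them; the pictures are not rectified), "rvec" (rotation vector, rad) and "tvec" (3), from world to camera coordinates, as OpenCV has them. Camera axes: x right, y down, z forward; pixel columns grow to the right and rows downward; lengths in mm; the calibration is good to about 2 mm. A picture is of the moment at which its call begins: read the wrist's pose just before it. camera_model takes no time and is no camera call; for the wrist camera it gives the pose at the moment of the call.
- order.close_job(): hands the job in, once; it reports no verdict.
Trained networks look in the newest picture that a camera, given by its name, has taken for a name from the list of things; names that differ only in an ending like _2 or _b are one class to them, and where a whole thing is asked for, a point or a joint stands for the part that bears it (a point fixed in the world has none). Each returns a list of dicts, best first, with "confidence" (0 to 1); they miss things now and then, are a little off and sometimes report something else, mostly with a low value. They report only what shows in the picture. A call takes as long as a camera call. They do not tell look-alikes from the thing itself.
- find_in(query, camera): "point" ([x, y, z] in mm, in the coordinates of the camera as it stood for that picture, good to about 4 mm: the middle of the surface that is visible of it).
- regions_of(query, camera): "mask" (420x560 bool, what is visible of it).
- place_of(query, camera): "point" ([x, y, z] in mm, in the coordinates of the camera as it stood for that picture, good to about 4 mm: a listed point, or the origin of a listed thing).
The state is a dict: "t": time; "qpos": joint angles; "qvel": joint speeds; "joint_torque": joint torques, N m; "ee_pos": TCP position; "orientation": TCP orientation; "ft_force": force on the tool from outside, world axes, zero at the start; "moment": the same for the moment, N m; "width": finger opening in mm.
Only numpy, scipy, OpenCV 4.12 (cv2) and the standard library are available. Lean on these libraries where they do the work, as an engineer would, in place of code of your own. Each camera call takes 0.05 s, during which the arm holds its last target.

## Working session

There is one attempt and no reset: what is moved stays moved. The work goes in short steps, Python scripts to look and compute and a tool call to move; the robot and the scene stay as the last step left them, time stands still between calls to the robot, and variables do not carry over. Pictures are saved under pics/ and viewed, and the job is handed in when it is done.

Besides the shell and the picture viewer there is one more tool, called after ">>>" as name(argument=value, ...) on one line, values as JSON. carry_out: Moves the arm, as the interface text tells. Its arguments: {"type":"object","properties":{"targets":{"type":"array","items":{"type":"array"}}},"required":["targets"]}

```bash
mkdir -p pics; ls; cat > h.py <<'E'
import numpy as np, cv2
from workcell import monitor, vision, order, find_in, regions_of, place_of
def cam(n):
    m=vision.camera_model(n);R=cv2.Rodrigues(np.array(m['rvec'],float))[0]
    return np.array(m['K'],float),np.array(m['dist'],float),R,np.array(m['tvec'],float).ravel()
def toworld(p,n,c=None):
    K,d,R,t=c or cam(n); return R.T@(np.array(p,float)-t)
def plane(uv,z,n,c=None):
    K,d,R,t=c or cam(n)
    q=cv2.undistortPoints(np.array(uv,float).reshape(-1,1,2),K,d).reshape(-1,2)
    out=[]
    C=-R.T@t
    for a in q:
        v=R.T@np.array([a[0],a[1],1.]); out.append(C+v*(z-C[2])/v[2])
    return np.array(out)
def proj(P,n,c=None):
    K,d,R,t=c or cam(n)
    return cv2.projectPoints(np.array(P,float).reshape(-1,1,3),cv2.Rodrigues(R)[0],t,K,d)[0].reshape(-1,2)
def shot(n,f):
    im=vision.get_image(n); cv2.imwrite('pics/'+f,im[:,:,::-1]); return im
E
python3 - <<'E'
from h import *
np.set_printoptions(precision=1,suppress=True)
o=monitor.get_obs(); print(o['t'],o['ee_pos'],o['orientation'],o['width'])
for n in ['scene','top']:
    shot(n,n+'0.png'); c=cam(n); print(n,-c[2].T@c[3])
    for q in ['board','fence','pale_blank','pale_blank_center','dark_blank','dark_blank_center','finial','bowl','glue','mallet','sanding_block','chuck']:
        for r in place_of(q,n)[:3]:
            print(q,round(r['confidence'],2),toworld(r['point'],n,c),proj(toworld(r['point'],n,c),n,c))
print(monitor.get_obs()['t'])
E
```

```text
pics
0.0 [205.7 589.5 196.5] [-0.5 -3.1  0. ] 87.86532534476515
scene [1039.  -971.6 1188.8]
board 0.7 [578.7 -36.8   0.1] [[282.4 250.9]]
fence 0.88 [707.5 -36.8  11.8] [[322.4 263.5]]
fence 0.58 [530.6  74.6  75.3] [[284.9 204.4]]
fence 0.21 [ 637.4 -444.1    0.2] [[229.6 369.5]]
pale_blank 0.68 [526.8  77.   10.4] [[283.9 218.6]]
pale_blank_center 0.58 [529.9  72.7  74.4] [[284.4 205. ]]
pale_blank_center 0.58 [351.8 276.7  63.4] [[264.2 153.9]]
pale_blank_center 0.25 [523.   75.7  10.9] [[282.6 218.3]]
dark_blank 0.92 [ 324.1 -340.6   -4.5] [[152.1 293.5]]
dark_blank 0.89 [ 503.6 -154.    14.9] [[240.6 265.9]]
dark_blank_center 0.88 [ 317.  -125.4   62.4] [[189.9 226.6]]
dark_blank_center 0.87 [ 496.4 -158.2   72.6] [[236.6 252.8]]
dark_blank_center 0.64 [ 322.5 -342.6   56.4] [[147.4 280.2]]
finial 0.45 [668.9 -38.6  12.2] [[310.  259.2]]
bowl 0.88 [486.2 487.7   0.4] [[324.1 145.8]]
bowl 0.22 [ 519.2 -426.3    5.2] [[193.2 343.6]]
glue 0.71 [647.1 429.6   2.1] [[359.9 167.3]]
sanding_block 0.76 [ 516.8 -425.5    5.4] [[192.6 343. ]]
chuck 0.94 [ 639.  -442.8   -0.8] [[230.4 369
[... 231 characters left out ...]
0.4]]
dark_blank 0.69 [ 316.1 -126.7   -4.2] [[325.2 283.4]]
dark_blank 0.59 [ 323.5 -340.9   -2.1] [[397.2 281.3]]
dark_blank_center 0.66 [ 315.9 -133.1   62. ] [[329.6 284.9]]
dark_blank_center 0.63 [ 325.1 -344.5   64.6] [[404.3 282. ]]
dark_blank_center 0.57 [ 502.9 -153.7   67.1] [[337.4 218.4]]
finial 0.58 [673.9 -33.1   5.6] [[294.8 162.9]]
bowl 0.73 [ 519.6 -426.7   -3.2] [[424.6 215.8]]
bowl 0.61 [483.6 492.    2.5] [[120.8 224.1]]
glue 0.76 [642.2 427.5   4. ] [[143.4 172.5]]
mallet 0.95 [ 352.8 -491.8   -0.2] [[446.6 271.5]]
sanding_block 0.89 [ 519.1 -426.9   -2.5] [[424.7 216. ]]
chuck 0.58 [ 643.3 -437.6    5.5] [[428.1 174.9]]
chuck 0.16 [709.3 -37.4  13.1] [[296.3 150.8]]
1.3
```

View pics/scene0.png

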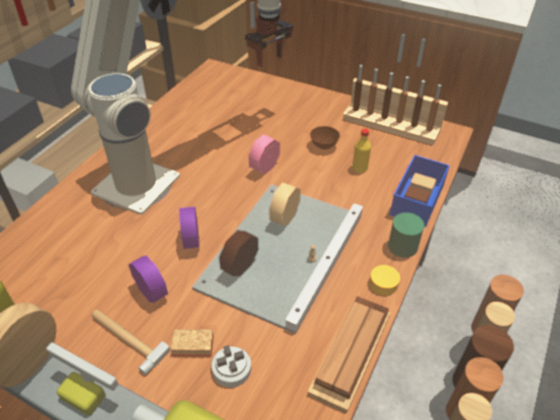

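View pics/top0.png

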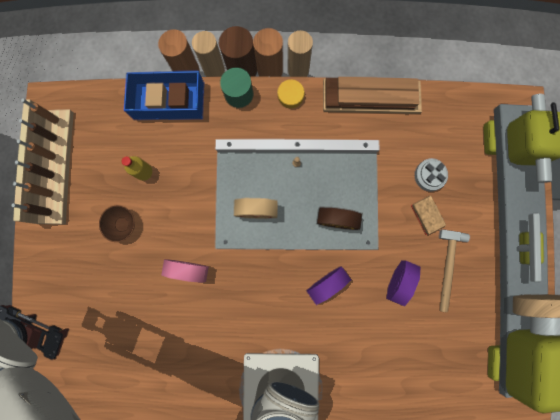

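```bash
python3 - <<'E'
import cv2
a=cv2.imread('pics/scene0.png')[150:350,180:400]; b=cv2.imread('pics/top0.png')[130:260,200:400]
cv2.imwrite('pics/c1.png',cv2.resize(a,None,fx=3,fy=3,interpolation=2)); cv2.imwrite('pics/c2.png',cv2.resize(b,None,fx=4,fy=4,interpolation=2))
E
```

```text
(no output)
```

View pics/c1.png

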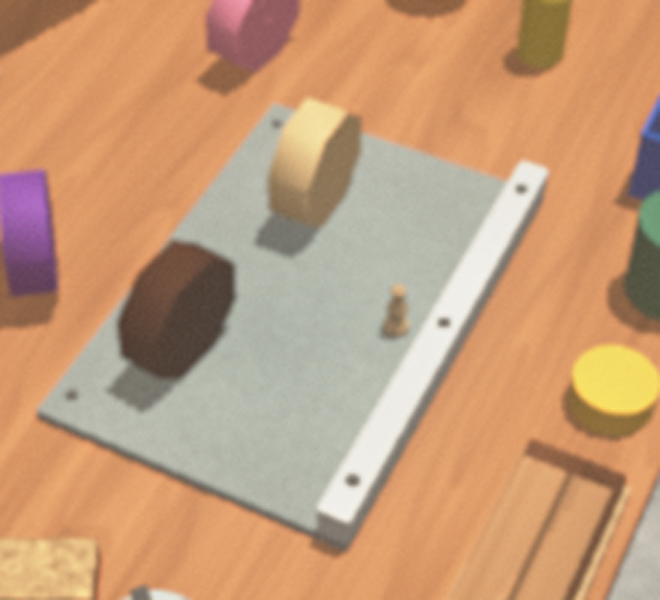

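View pics/c2.png

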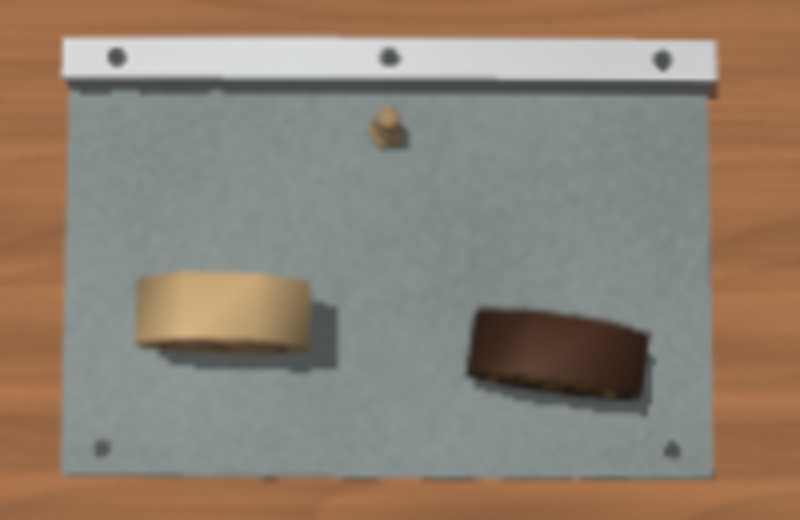

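Candidates in the top picture: the pale wood blank is at (256,208) on the board's left half, and the pink one at (185,270) is the look-alike on the bench. The dark blank is at (340,218) on the board, and the purple ones are at (329,286) and (404,283). The enlarged crops show the pale wooden octagon on the board, so that is the one meant. Next I fit the poses by silhouette.

```bash
cat > fit.py <<'E'
from h import *
from scipy.optimize import minimize
def octa(x,y,yaw,lying=False,roll=0,zc=None):
    r=60/np.cos(np.pi/8); a=np.arange(8)*np.pi/4+np.pi/8+roll
    P=[]
    for s in(-22.5,22.5):
        for t in a: P.append([s,r*np.cos(t),r*np.sin(t)])
    P=np.array(P)
    if lying: P=np.c_[P[:,1],P[:,2],P[:,0]]
    c,s=np.cos(yaw),np.sin(yaw)
    z=12+(22.5 if lying else 60)
    return P@np.array([[c,-s,0],[s,c,0],[0,0,1]]).T+[x,y,z]
S=4
def render(P,c):
    h=cv2.convexHull((proj(P,None,c)).astype(np.float32)).reshape(-1,2)
    im=np.zeros((420,560),np.uint8)
    cv2.fillConvexPoly(im,np.round(h*256).astype(np.int32),255,lineType=cv2.LINE_AA,shift=8)
    return im.astype(float)/255
def fit(masks,cams,x0,lying=False):
    def f(p):
        P=octa(p[0],p[1],p[2]/100,lying)
        return sum(np.abs(render(P,c)-m).sum() for m,c in zip(masks,cams))
    best=None
    for dy in (-12,0,12):
        r=minimize(f,[x0[0],x0[1],x0[2]*100+dy],method='Nelder-Mead',options=dict(initial_simplex=np.array([[x0[0],x0[1],x0[2]*100+dy]]*4)+np.array([[0,0,0],[8,0,0],[0,8,0],[0,0,8]])))
        if best is None or r.fun<best.fun: best=r
    return best.x,best.fun
E
python3 - <<'E'
from fit import *
np.set_printoptions(precision=2,suppress=True)
ct=cam('top')
print(plane([(215.5,150),(379,150)],47,'top',ct)); print(plane([(215.6,248.5),(378.5,249)],12,'top',ct))
M={}
for q,x0 in(('pale_blank',[528,78,0]),('dark_blank',[500,-155,-.1])):
    ms=[];cs=[]
    for n in('top','scene'):
        shot(n,'t.png');c=cam(n)
        pr=proj([[x0[0],x0[1],72]],n,c)[0].astype(int)
        for r in regions_of(q,n):
            if r['mask'][pr[1],pr[0]]: ms.append(r['mask'].astype(float));cs.append(c);print(q,n,r['confidence'],r['mask'].sum());break
    if ms:
        print(q,'both',fit(ms,cs,x0))
        for m,c in zip(ms,cs): print('single',fit([m],[c],x0))
E
```

```text
[[ 701.86  200.15   47.  ]
 [ 707.12 -279.1    47.  ]]
[[ 414.67  197.49   12.  ]
 [ 418.64 -281.89   12.  ]]
pale_blank top 0.57 846
pale_blank scene 0.85 979
pale_blank both (array([529.95,  77.06,   2.67]), np.float64(170.13333333333333))
single (array([530.32,  76.7 ,  -2.28]), np.float64(94.96470588235293))
single (array([529.04,  79.6 ,   3.34]), np.float64(60.819607843137256))
dark_blank top 0.94 818
dark_blank scene 0.66 1302
dark_blank both (array([ 502.8 , -153.7 ,   -8.72]), np.float64(235.33333333333337))
single (array([ 503.32, -154.05,  -10.28]), np.float64(126.7607843137255))
single (array([ 503.82, -155.21,   -7.62]), np.float64(105.8549019607843))
```

```bash
python3 - <<'E'
from h import *
from scipy.spatial.transform import Rotation as R
np.set_printoptions(precision=3,suppress=True)
o=monitor.get_obs(); print(o['t'],o['ee_pos'],o['orientation'],o['qpos'])
A=R.from_rotvec(o['orientation']).as_matrix(); print(A)
print('jaw dir deg',np.degrees(np.arctan2(A[1,1],A[0,1])))
E
```

```text
1.7 [205.933 590.094 197.285] [0.525 3.097 0.   ] [ 1.216  0.423  1.63   0.     1.089 -0.019]
[[-0.944  0.33   0.   ]
 [ 0.33   0.944  0.   ]
 [ 0.     0.    -1.   ]]
jaw dir deg 70.75949281760826
```

>>> carry_out(targets=[[[0,0,2],[20,-40,0],20],[[0,0,5],[47,-75,0],20],[[0,0,8],[67,-112,0],20],[[0,0,10],[87,-150,0],20],[[0,0,13],[107,-187,0],20],[[0,0,16],[126,-225,0],20],[[0,0,18],[145,-262,0],20],[[0,0,20.5],[164,-300,0],20],[[0,0,20.5],[182,-338,0],20],[[0,0,20.5],[200,-375,0],20]])

```text
t: 2.53
ee_pos: [402.6, 221.3, 197.6]
orientation: [-0.035, 3.141, 0.001]
ft_force: [0.9, 0.4, 0.4]
width: 24.5
```

```bash
python3 - <<'E'
from h import *
o=monitor.get_obs(); print(o['t'],o['ee_pos'],o['orientation'],o['qpos'],o['width'],o['ft_force'])
E
```

```text
2.5333 [402.56893673 221.34490081 197.59879548] [-3.52480730e-02  3.14070510e+00  5.62215632e-04] [ 4.76800187e-01  1.76890815e-01  1.98360842e+00  1.23410081e-05
  9.80316396e-01 -1.11644803e+00] 24.543277561103405 [0.93047582 0.42582375 0.3604797 ]
```

>>> carry_out(targets=[[[0,0,0],[18,-37,0],20],[[0,0,0],[34,-72,0],20],[[0,0,0],[48,-106,0],20],[[0,0,0],[59,-138,0],20],[[0,0,0],[59,-138,0],20],[[0,0,0],[59,-138,0],20]])

```text
t: 3.03
ee_pos: [461.5, 83.8, 197.4]
orientation: [-0.028, 3.141, 0.0]
ft_force: [-0.3, 0.4, -1.0]
width: 19.7
```

```bash
python3 - <<'E'
from h import *
o=monitor.get_obs(); print(o['t'],o['ee_pos'],o['orientation'],o['width'],o['ft_force'])
im=shot('wrist','w1.png'); c=cam('wrist'); print(-c[2].T@c[3])
for q in('pale_blank','pale_blank_center','fence'):
    for r in place_of(q,'wrist')[:2]: print(q,r['confidence'],toworld(r['point'],'wrist',c))
E
```

```text
3.0333 [461.4532715   83.76836075 197.35711843] [-2.84303867e-02  3.14126713e+00  3.28128681e-04] 19.694521046999036 [-0.31340181  0.40771255 -0.95318134]
[384.07315843  84.25319761 384.40622344]
pale_blank 0.9 [349.30064702 281.24024244  -3.2699773 ]
pale_blank_center 0.62 [526.92550344  75.62550396  75.63566068]
pale_blank_center 0.32 [646.13790903 427.16724642  -1.22073571]
```

View pics/w1.png

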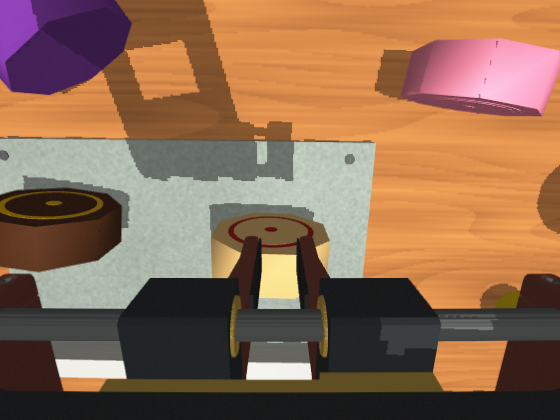

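The wrist picture shows the ringed face turned towards the arm, with its red ring centred at about (270,229). The fingers are at columns 245–315 above it, and the dark blank at (60,230) is well clear. I check y and yaw from the ringed face's edges.

```bash
python3 - <<'E'
from fit import *
np.set_printoptions(precision=2,suppress=True)
o=monitor.get_obs();print(o['ee_pos'])
c=cam('wrist')
im=cv2.imread('pics/w1.png')
# ray of ring centre at face plane
def rayx(uv,x):
    K,d,R,t=c; q=cv2.undistortPoints(np.array(uv,float).reshape(1,1,2),K,d).ravel(); v=R.T@np.array([*q,1]);C=-R.T@t
    return C+v*(x-C[0])/v[0]
print(rayx((271,229.5),507.5))
print(rayx((229,231),507.5),rayx((313,231),507.5))
for yaw in(-.04,0,.04): print(yaw,proj(octa(530,77,yaw)[:8],'wrist',c))
cv2.imwrite('pics/c3.png',cv2.resize(im[190:300,190:350],None,fx=5,fy=5,interpolation=2))
E
```

```text
[460.58  86.22 197.27]
[507.5   79.47  60.6 ]
[507.5   33.57  68.05] [507.5  126.4   62.41]
-0.04 [[327.79 245.82]
 [294.88 259.5 ]
 [239.66 256.3 ]
 [208.97 238.82]
 [218.28 222.25]
 [251.17 214.63]
 [290.19 216.99]
 [321.31 228.41]]
0 [[327.11 243.6 ]
 [293.95 258.46]
 [238.65 257.26]
 [208.13 241.  ]
 [217.53 224.16]
 [250.45 215.35]
 [289.52 216.22]
 [320.71 226.44]]
0.04 [[326.33 241.39]
 [292.97 257.45]
 [237.69 258.27]
 [207.38 243.19]
 [216.87 226.1 ]
 [249.76 216.09]
 [288.83 215.47]
 [320.02 224.5 ]]
```

View pics/c3.png

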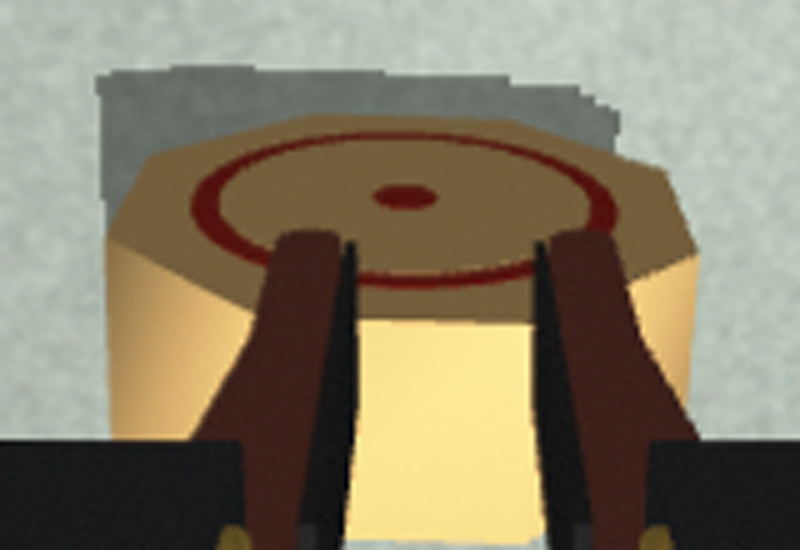

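>>> carry_out(targets=[[[0,0,-0.5],[0,-1,-20],20],[[0,0,-0.5],[3,-3,-50],20],[[0,0,-0.5],[6,-5,-75],20],[[0,0,-0.5],[8,-6,-85],20],[[0,0,-0.5],[8,-6,-85],20],[[0,0,-0.5],[8,-6,-85],20]])

```text
t: 3.73
ee_pos: [468.9, 79.9, 112.4]
orientation: [0.023, -3.141, 0.0]
ft_force: [-0.0, -0.2, -0.1]
width: 20.1
```

```bash
python3 - <<'E'
from h import *
o=monitor.get_obs(); print(o['t'],o['ee_pos'],o['orientation'],o['width'],o['ft_force'])
E
```

```text
3.7333 [468.8613131   79.86558212 112.41805788] [ 2.25968701e-02 -3.14061849e+00  9.46956084e-05] 20.081154005302363 [-0.00701438 -0.17291013 -0.0612141 ]
```

>>> carry_out(targets=[[[0,0,0],[10,0,0],20],[[0,0,0],[20,0,0],20],[[0,0,0],[25,0,0],20],[[0,0,0],[30,0,0],20],[[0,0,0],[35,0,1],20],[[0,0,0],[40,0,2],20]])

```text
t: 4.23
ee_pos: [509.6, 79.1, 114.5]
orientation: [-0.021, 3.141, 0.0]
ft_force: [0.4, 0.2, -0.4]
width: 19.7
```

```bash
python3 - <<'E'
from h import *
im=shot('scene','s2.png'); cv2.imwrite('pics/s2c.png',cv2.resize(im[130:300,200:400,::-1],None,fx=4,fy=4,interpolation=2)[:600])
E
```

```text
(no output)
```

View pics/s2c.png

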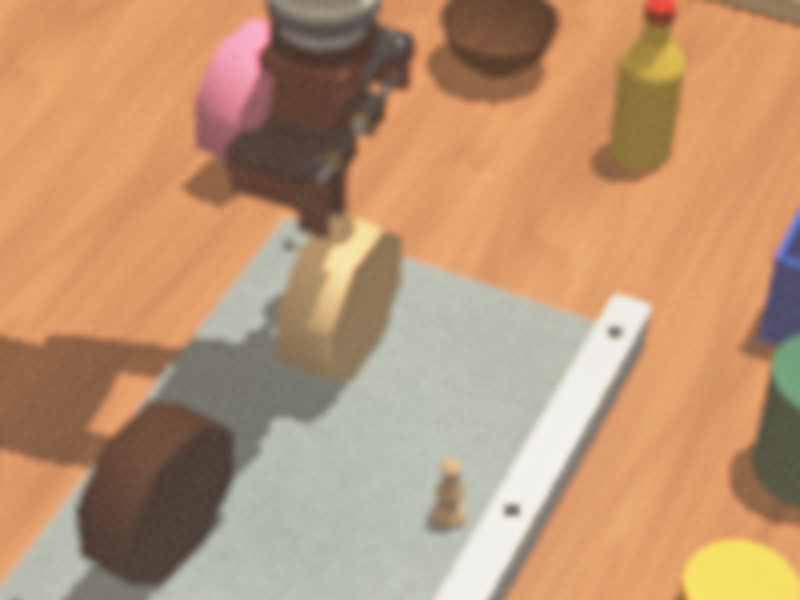

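The fingertips are on the ringed face and the blank is just starting to lean. I keep pushing.

>>> carry_out(targets=[[[0,0,0],[6,0,1],20],[[0,0,0],[12,0,3],20],[[0,0,0],[18,0,4],20],[[0,0,0],[24,0,6],20],[[0,0,0],[30,0,8],20],[[0,0,0],[34,0,9],20],[[0,0,0],[37,0,10],20],[[0,0,0],[37,0,10],20],[[0,0,0],[37,0,10],20],[[0,0,0],[37,0,10],20]])

```text
t: 5.12
ee_pos: [545.6, 79.1, 124.1]
orientation: [0.021, -3.141, 0.0]
ft_force: [0.5, -0.4, -0.4]
width: 19.9
```

```bash
python3 - <<'E'
from h import *
im=shot('scene','s3.png'); cv2.imwrite('pics/s3c.png',cv2.resize(im[130:300,200:400,::-1],None,fx=4,fy=4,interpolation=2)[:600])
E
```

```text
(no output)
```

View pics/s3c.png

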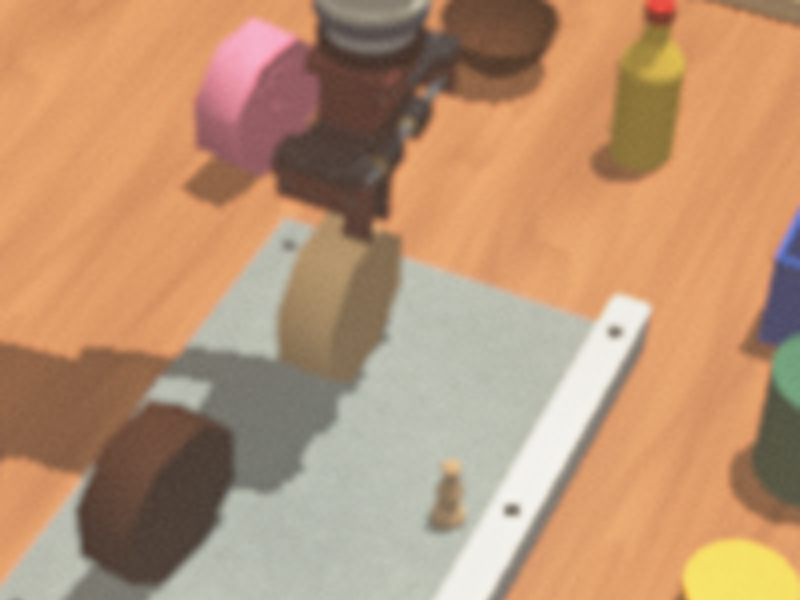

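```bash
python3 - <<'E'
from h import *
o=monitor.get_obs();print(o['t'],o['ee_pos'],proj([o['ee_pos']],'scene'),proj([o['ee_pos']],'top'))
im=shot('top','t3.png'); w=shot('wrist','w3.png')
a=cv2.resize(im[140:260,205:390,::-1],(560,364)); cv2.imwrite('pics/t3c.png',np.vstack([a,w[150:350,:,::-1]]))
E
```

```text
5.1667 [545.58095865  79.12609225 124.12672921] [[290.22568949 193.18578208]] [[253.8244241  199.93721323]]
```

View pics/t3c.png

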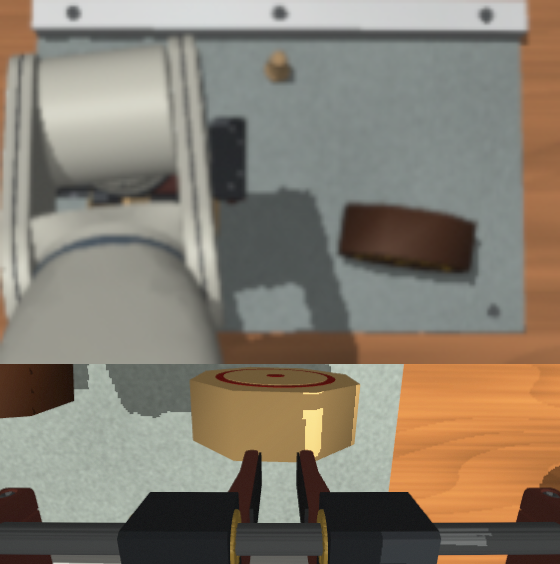

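```bash
python3 - <<'E'
from fit import *
def tilt(P,th,xp):  # about line x=xp z=12
    Q=P.copy(); dx=P[:,0]-xp; dz=P[:,2]-12
    Q[:,0]=xp+dx*np.cos(th)+dz*np.sin(th); Q[:,2]=12-dx*np.sin(th)+dz*np.cos(th); return Q
out=[]
for n,f,r in(('scene','pics/s3.png',(130,270,220,360)),('wrist','pics/w3.png',(130,300,150,400))):
    c=cam(n);im=cv2.imread(f)
    row=[]
    for th in(0,15,20,25):
        S=4;b=cv2.resize(im,None,fx=S,fy=S)
        P=tilt(octa(529,78,0),np.radians(th),551.5)
        p=(proj(P,n,c)*S).astype(int)
        for k in(0,8): cv2.polylines(b,[p[k:k+8]],True,(0,255,0) if k else (255,0,0),2)
        t=(proj([monitor.get_obs()['ee_pos']],n,c)[0]*S).astype(int); cv2.circle(b,tuple(t),6,(0,0,255),-1)
        row.append(cv2.resize(b[r[0]*S:r[1]*S,r[2]*S:r[3]*S],(400,280)))
    out+=[np.hstack(row[:2]),np.hstack(row[2:])]
cv2.imwrite('pics/ov1.png',np.vstack(out[:2]));cv2.imwrite('pics/ov2.png',np.vstack(out[2:]))
E
```

```text
(no output)
```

View pics/ov1.png

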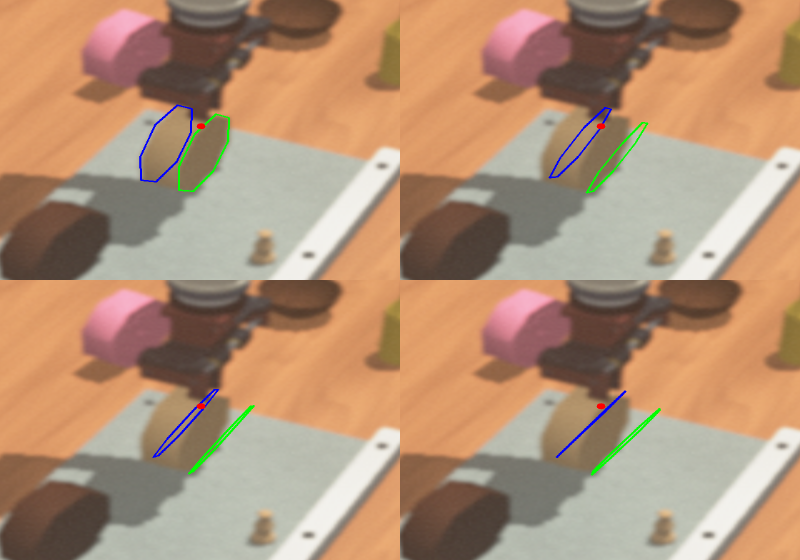

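View pics/ov2.png

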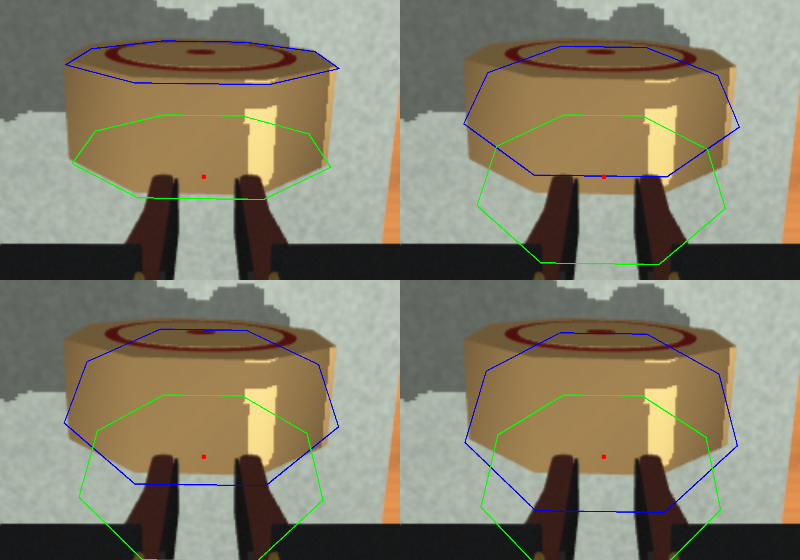

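```bash
python3 - <<'E'
from h import *
o=monitor.get_obs();print(o['t'],o['ee_pos'],o['ft_force'],o['moment'],o['width'])
w=shot('wrist','w4.png'); cv2.imwrite('pics/w4c.png',cv2.resize(w[200:320,200:360,::-1],None,fx=5,fy=5,interpolation=cv2.INTER_NEAREST))
s=shot('scene','s4.png'); cv2.imwrite('pics/s4c.png',cv2.resize(s[160:240,240:340,::-1],None,fx=7,fy=7,interpolation=cv2.INTER_NEAREST))
c=cam('wrist')
for dx in(-10,10):
  for z in (124,132): print(dx,z,proj([[545.6+dx,79-16.7,z],[545.6+dx,79+16.7,z]],'wrist',c))
E
```

```text
5.2667 [545.69582642  79.14095325 124.22288705] [0.11108765 0.43767223 0.52867046] [-0.01432974  0.03977481  0.02397268] 19.80728168608136
-10 124 [[251.41031709 222.09581214]
 [303.25786508 222.74577013]]
-10 132 [[250.30402684 226.42253701]
 [304.23564123 227.0966973 ]]
10 124 [[251.77420507 250.59117761]
 [302.18472075 251.21130142]]
10 132 [[250.71507672 255.90390097]
 [303.09150575 256.54592093]]
```

View pics/w4c.png

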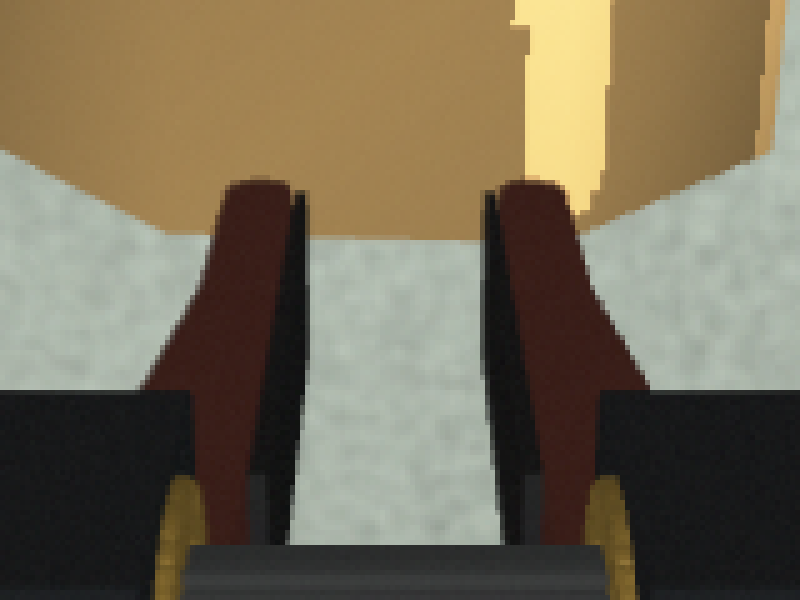

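View pics/s4c.png

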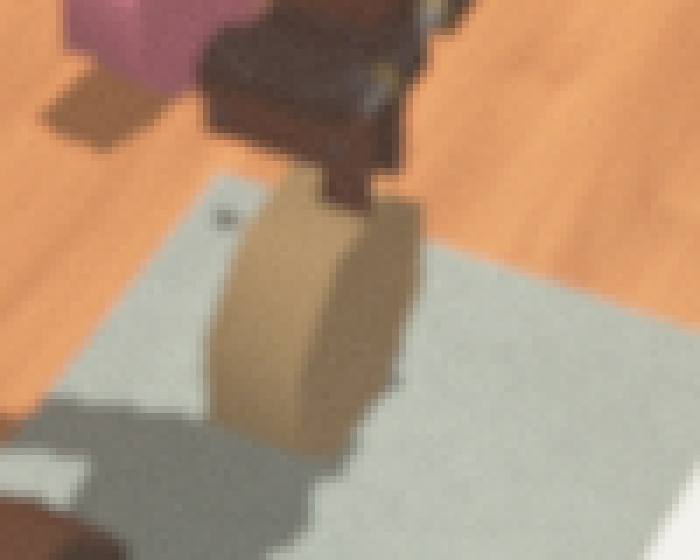

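>>> carry_out(targets=[[[0,0,0],[-10,0,-3],20],[[0,0,0],[-25,0,-6],20],[[0,0,0],[-50,0,-10],20],[[0,0,0],[-75,0,-10],20],[[0,0,0],[-80,0,-10],20],[[0,0,0],[-80,0,-10],20]])

```text
t: 5.87
ee_pos: [464.0, 79.1, 114.1]
orientation: [0.022, -3.14, 0.0]
ft_force: [0.5, 0.2, -1.2]
width: 19.9
```

```bash
python3 - <<'E'
from h import *
o=monitor.get_obs();print(o['t'],o['ee_pos'],o['ft_force'],o['moment'],o['width'])
w=shot('wrist','w5.png')
s=shot('scene','s5.png'); cv2.imwrite('pics/s5c.png',cv2.resize(s[150:250,240:350,::-1],None,fx=5,fy=5,interpolation=cv2.INTER_NEAREST))
E
```

```text
5.8667 [463.98657562  79.08528852 114.12194935] [ 0.53666345  0.16370392 -1.16832518] [ 0.05515377 -0.09274918  0.04876753] 19.894828336538446
```

View pics/w5.png

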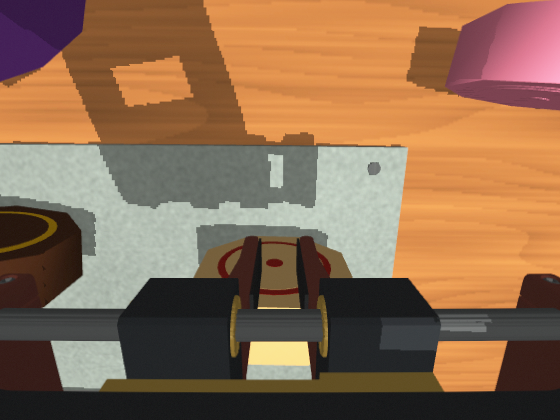

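View pics/s5c.png

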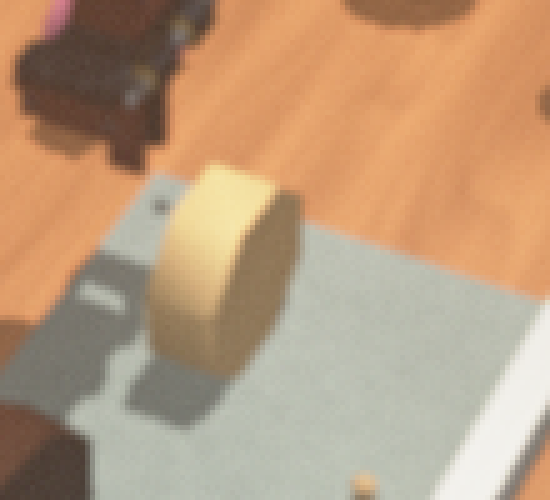

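```bash
python3 - <<'E'
from h import *
for z in (94,114,124,134,144,154): print(z,proj([[464,79,z],[464,62,z],[464,96,z]],'scene').round(1).tolist(),proj([[464,62,z],[464,96,z]],'wrist').round(1).tolist())
o=monitor.get_obs();print(o['t'],o['qpos'])
E
python3 - <<'E'
import cv2
a=cv2.imread('pics/s5.png')[165:200,240:310]; cv2.imwrite('pics/s5d.png',cv2.resize(a,None,fx=11,fy=11,interpolation=0))
E
```

```text
94 [[266.1, 192.3], [263.4, 195.7], [268.6, 189.0]] [[253.3, 221.7], [300.9, 222.3]]
114 [[266.0, 187.4], [263.3, 190.8], [268.6, 184.1]] [[250.9, 232.0], [303.0, 232.6]]
124 [[265.9, 184.9], [263.2, 188.3], [268.5, 181.6]] [[249.5, 237.9], [304.2, 238.6]]
134 [[265.9, 182.5], [263.2, 185.8], [268.5, 179.1]] [[247.9, 244.5], [305.6, 245.2]]
144 [[265.8, 179.9], [263.1, 183.3], [268.4, 176.6]] [[246.2, 251.7], [307.1, 252.5]]
154 [[265.7, 177.4], [263.1, 180.8], [268.4, 174.1]] [[244.3, 259.9], [308.7, 260.6]]
5.9667 [ 1.43069900e-01  3.29125203e-01  2.01953861e+00 -7.73804954e-05
  7.91024161e-01 -1.44113521e+00]
```

View pics/s5d.png

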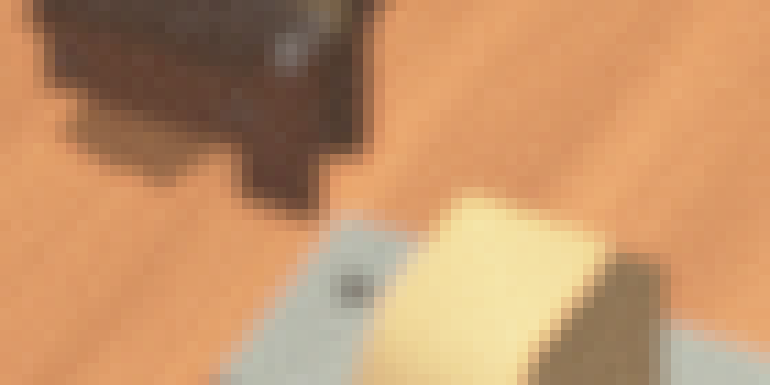

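```bash
python3 - <<'E'
from h import *
print(proj([[206,590,197]],'scene'),proj([[206,590,197]],'top'))
# jaw dir (0.33,0.944)
j=np.array([.33,.944,0]); n=np.array([.944,-.33,0])
im=cv2.imread('pics/scene0.png'); S=8
p0=proj([[206,590,197]],'scene')[0]
b=cv2.resize(im,None,fx=S,fy=S,interpolation=0)
for s in(-1,1):
  for a in (44,57.5):
    for e in(-10,10):
      p=proj([np.array([206,590,197])+s*a*j+e*n],'scene')[0]; cv2.circle(b,tuple(int(v*S+S/2) for v in p),4,(0,255,0),-1)
x,y=int(p0[0]*S),int(p0[1]*S)
cv2.imwrite('pics/z0.png',b[max(0,y-280):y+280,max(0,x-380):x+380])
E
```

```text
[[268.6454421   67.63685642]] [[ 55.66909757 323.89949402]]
```

View pics/z0.png

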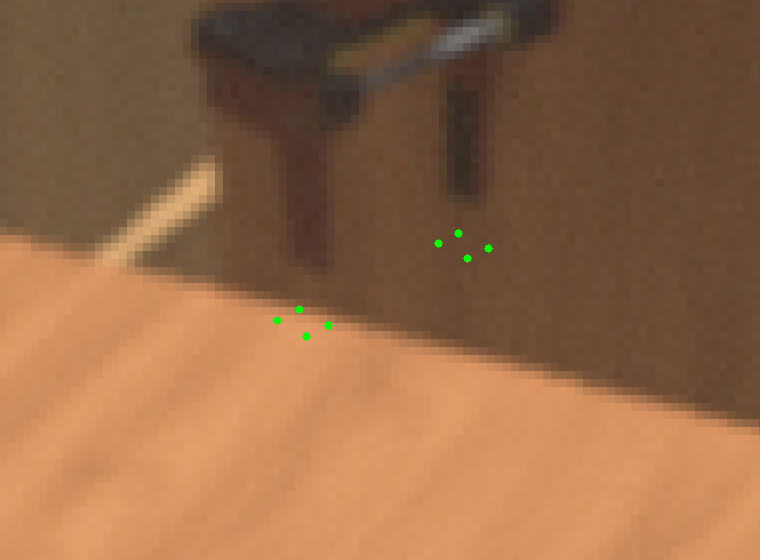

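```bash
python3 - <<'E'
from h import *
print((proj([[206,590,197]],'scene')-proj([[206,590,297]],'scene'))/100)
for z in (114,134,139,144,149):print(z, proj([[474,55.5,z],[454,55.5,z],[474,69,z],[469,56,z]],'scene').round(1).tolist())
o=monitor.get_obs();print(o['t'])
E
```

```text
[[0.00323719 0.24948466]]
114 [[265.2, 193.1], [259.4, 191.1], [267.3, 190.4], [263.8, 192.5]]
134 [[265.1, 188.1], [259.2, 186.1], [267.2, 185.4], [263.7, 187.5]]
139 [[265.1, 186.9], [259.2, 184.8], [267.2, 184.2], [263.7, 186.3]]
144 [[265.1, 185.6], [259.1, 183.6], [267.2, 182.9], [263.7, 185.0]]
149 [[265.0, 184.4], [259.1, 182.3], [267.2, 181.7], [263.6, 183.7]]
5.9667
```

The blank never moved. The pictures show why: the fingertips sit about 27 mm higher than the reported TCP. In scene0 and s5 the tips are 7–8 px above the projected TCP, so the fingers passed over the blank. I repeat the push with that correction, lower and in two stages with a check between.

>>> carry_out(targets=[[[0,0,0],[0,0,-15],20],[[0,0,0],[5,0,-34],20],[[0,0,0],[13,0,-34],20],[[0,0,0],[20,0,-34],20],[[0,0,0],[25,0,-34],20],[[0,0,0],[30,0,-34],20],[[0,0,0],[35,0,-34],20],[[0,0,0],[40,0,-33],20],[[0,0,0],[45,0,-32],20],[[0,0,0],[45,0,-32],20]])

```text
t: 6.8
ee_pos: [512.8, 79.3, 83.0]
orientation: [-0.021, 3.139, 0.0]
ft_force: [0.6, -0.7, 0.5]
width: 20.0
```

```bash
python3 - <<'E'
from h import *
s=shot('scene','s6.png'); cv2.imwrite('pics/s6c.png',cv2.resize(s[150:250,240:350,::-1],None,fx=5,fy=5,interpolation=0))
E
```

```text
(no output)
```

View pics/s6c.png

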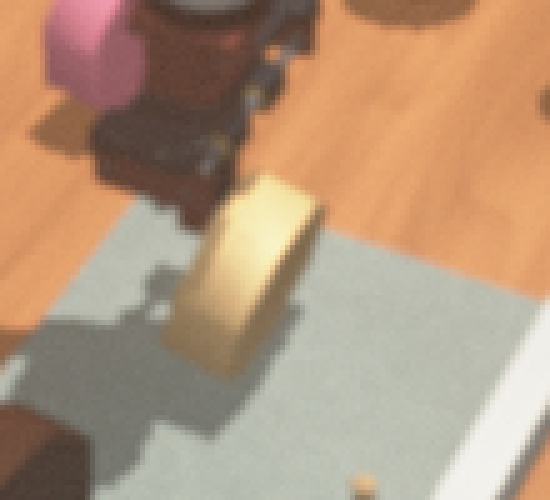

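The blank now tilts about its far lower edge. I go on until it falls.

>>> carry_out(targets=[[[0,0,0],[5,0,1],20],[[0,0,0],[10,0,2],20],[[0,0,0],[15,0,4],20],[[0,0,0],[20,0,5],20],[[0,0,0],[25,0,7],20],[[0,0,0],[29,0,8],20],[[0,0,0],[29,0,8],20],[[0,0,0],[29,0,8],20],[[0,0,0],[24,0,12],20],[[0,0,0],[24,0,12],20]])

```text
t: 7.68
ee_pos: [533.9, 79.1, 94.5]
orientation: [0.021, -3.141, 0.0]
ft_force: [0.3, 0.4, 0.9]
width: 20.4
```

```bash
python3 - <<'E'
from h import *
s=shot('scene','s7.png'); cv2.imwrite('pics/s7c.png',cv2.resize(s[150:270,240:360,::-1],None,fx=5,fy=5,interpolation=0))
E
```

```text
(no output)
```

View pics/s7c.png

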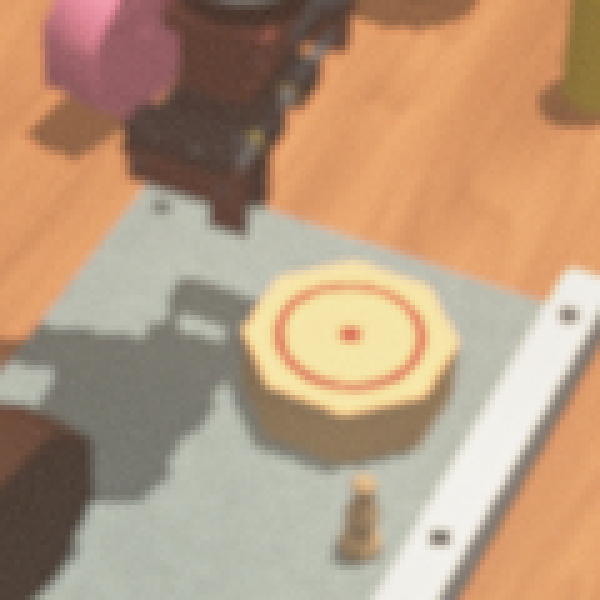

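It lies flat with the red ring up, at about (310,216) in the scene picture. Next I measure its pose.

```bash
python3 - <<'E'
from fit import *
np.set_printoptions(precision=3,suppress=True)
ms=[];cs=[]
for n in('scene','wrist','top'):
    im=shot(n,n+'8.png');c=cam(n)
    for r in regions_of('pale_blank',n)[:3]:
        m=r['mask'];ys,xs=np.nonzero(m);print(n,r['confidence'],m.sum(),xs.mean(),ys.mean())
        if n=='scene' and abs(xs.mean()-311)<12 and len(ms)==0: ms.append(m.astype(float));cs.append(c)
    for r in place_of('pale_blank_center',n)[:2]: print('  pc',r['confidence'],toworld(r['point'],n,c))
p,f=fit(ms,cs,[610,78,0.01],True);print(p,f)
im=cv2.imread('pics/scene8.png');S=6;b=cv2.resize(im,None,fx=S,fy=S)
q=(proj(octa(p[0],p[1],p[2]/100,True),'scene')*S+S/2).astype(int)
for k in(0,8): cv2.polylines(b,[q[k:k+8]],True,(0,255,0),1)
cv2.imwrite('pics/s8o.png',b[190*S:260*S,270*S:350*S])
o=monitor.get_obs();print(o['t'],o['ee_pos'])
E
```

```text
scene 0.73 1346 309.667161961367 222.37295690936108
scene 0.56 807 262.6047087980173 154.52168525402726
scene 0.56 107 312.1214953271028 255.18691588785046
  pc 0.84 [614.39   73.098  38.746]
  pc 0.74 [349.382 274.415  63.591]
wrist 0.87 716 531.2067039106146 5.212290502793296
wrist 0.57 6754 272.4104234527687 276.3063369854901
  pc 0.7 [612.804  75.799  35.199]
top 0.93 678 180.4070796460177 270.13421828908554
top 0.5 173 266.4508670520231 170.14450867052022
top 0.18 856 338.4018691588785 217.58528037383178
  pc 0.65 [354.311 280.418  59.382]
  pc 0.42 [ 521.013 -429.097   -2.599]
[613.176  77.912  -9.926] 112.01960784313727
8.1833 [535.005  79.126  94.217]
```

View pics/s8o.png

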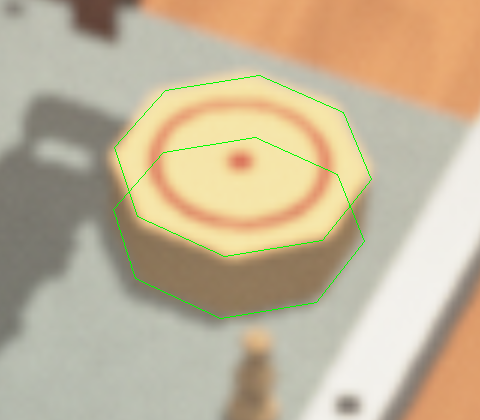

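View pics/wrist8.png

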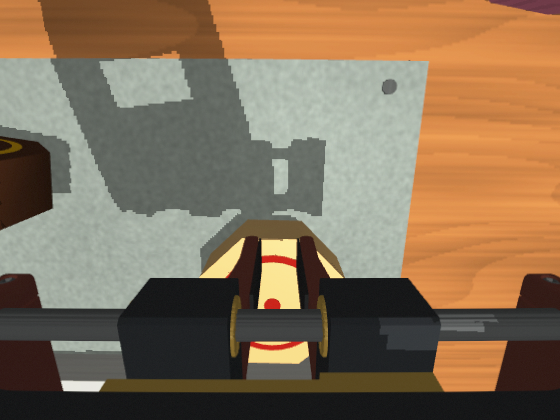

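>>> carry_out(targets=[[[0,0,0],[-10,0,0],20],[[0,0,0],[-20,0,-15],20],[[0,0,0],[-20,0,-40],20],[[0,0,0],[-20,0,-65],20],[[0,0,0],[-20,-1,-82],20],[[0,0,0],[-20,-1,-88],20],[[0,0,0],[-20,-1,-88],20],[[0,0,0],[-20,-1,-88],20]])

```text
t: 8.85
ee_pos: [514.8, 78.2, 6.5]
orientation: [0.021, -3.141, 0.0]
ft_force: [0.4, 0.4, -0.4]
width: 20.2
```

```bash
python3 - <<'E'
from h import *
o=monitor.get_obs();print(o['t'],o['ee_pos'],o['ft_force'],proj([o['ee_pos'],o['ee_pos']+np.array([0,0,27])],'scene'))
s=shot('scene','s9.png'); w=shot('wrist','w9.png')
cv2.imwrite('pics/s9c.png',cv2.resize(s[150:270,240:360,::-1],None,fx=5,fy=5,interpolation=0))
cv2.imwrite('pics/w9c.png',cv2.resize(w[150:360,170:380,::-1],None,fx=2.8,fy=2.8,interpolation=0))
E
```

```text
8.85 [514.84355554  78.18314402   6.54947605] [ 0.35537963  0.38144696 -0.39080589] [[280.66047979 217.97023   ]
 [280.69771585 211.84198587]]
```

View pics/s9c.png

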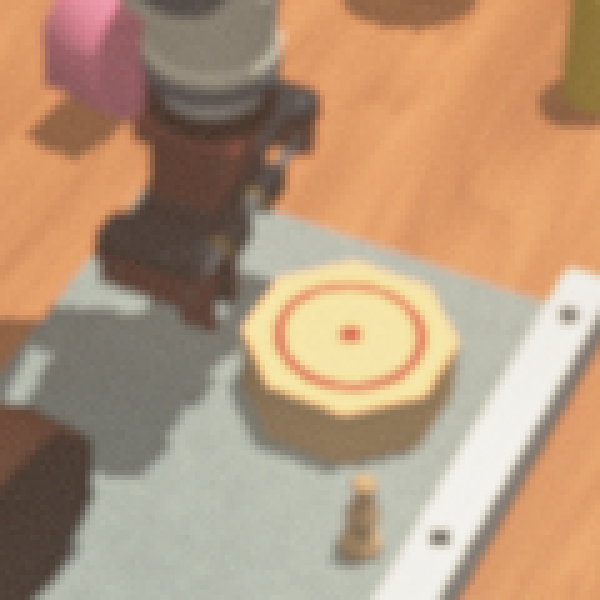

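View pics/w9c.png

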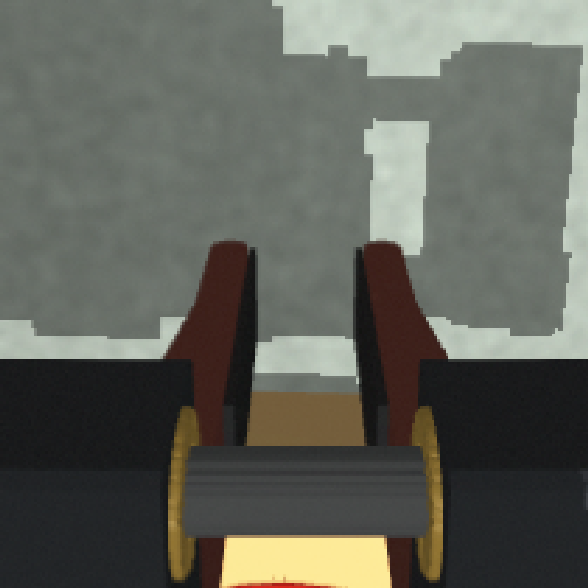

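>>> carry_out(targets=[[[0,0,0],[5,0,-8],20],[[0,0,0],[10,0,-15],20],[[0,0,0],[14,0,-15],20],[[0,0,0],[18,0,-15],20],[[0,0,0],[22,0,-15],20],[[0,0,0],[26,0,-15],20],[[0,0,0],[30,0,-15],20],[[0,0,0],[34,0,-15],20],[[0,0,0],[38,0,-15],20],[[0,0,0],[40,0,-15],20]])

```text
t: 9.78
ee_pos: [555.0, 78.1, -8.8]
orientation: [0.021, -3.141, 0.0]
ft_force: [-2.2, 0.1, -1.3]
width: 20.3
```

```bash
python3 - <<'E'
from h import *
o=monitor.get_obs();print(o['t'],o['ee_pos'],o['ft_force'])
s=shot('scene','s10.png'); w=shot('wrist','w10.png')
cv2.imwrite('pics/s10c.png',cv2.resize(s[150:270,240:360,::-1],None,fx=5,fy=5,interpolation=0))
cv2.imwrite('pics/w10c.png',cv2.resize(w[150:360,170:380,::-1],None,fx=2.8,fy=2.8,interpolation=0))
E
```

```text
9.7833 [554.99799131  78.09800622  -8.80561532] [-2.20313671  0.147341   -1.3084533 ]
```

View pics/s10c.png

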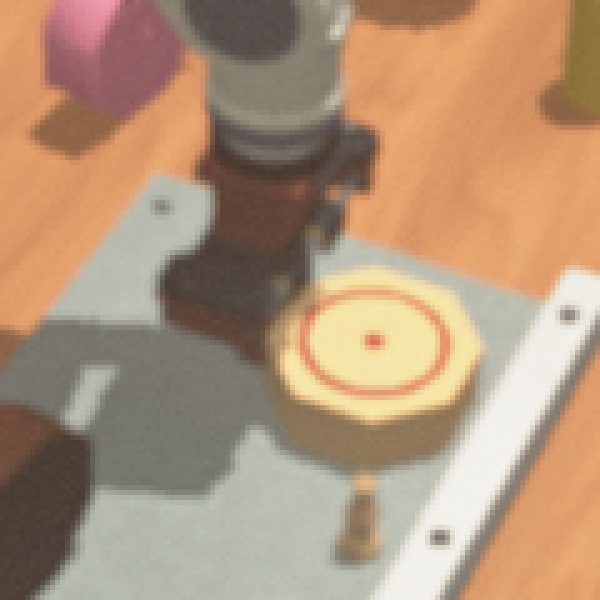

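View pics/w10c.png

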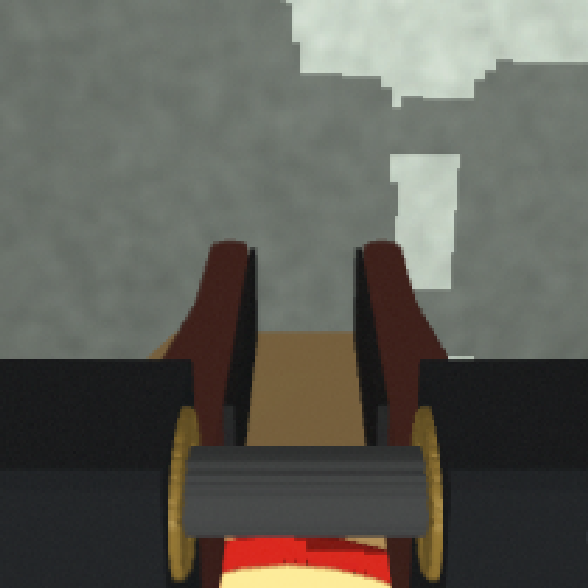

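>>> carry_out(targets=[[[0,0,0],[3,0,0],20],[[0,0,0],[6,0,0],20],[[0,0,0],[9,0,0],20],[[0,0,0],[11,0,0],20],[[0,0,0],[13,0,0],20],[[0,0,0],[15,0,0],20],[[0,0,0],[15,0,0],20],[[0,0,0],[15,0,0],20]])

```text
t: 10.55
ee_pos: [570.6, 78.2, -8.7]
orientation: [-0.021, 3.141, 0.0]
ft_force: [-0.0, 0.3, -0.9]
width: 20.0
```

>>> carry_out(targets=[[[0,0,0],[1,0,0],20],[[0,0,0],[2,0,0],20],[[0,0,0],[2,0,0],20]])

```text
t: 10.8
ee_pos: [571.8, 78.2, -8.7]
orientation: [0.021, -3.141, -0.0]
ft_force: [-4.0, 0.1, 1.3]
width: 20.5
```

>>> carry_out(targets=[[[0,0,0],[1,0,0],20],[[0,0,0],[2,0,0],20],[[0,0,0],[2,0,0],20]])

```text
t: 11.05
ee_pos: [573.2, 78.1, -8.7]
orientation: [0.021, -3.14, 0.0]
ft_force: [-6.4, 0.0, 5.4]
width: 20.1
```

```bash
python3 - <<'E'
from h import *
o=monitor.get_obs();print(o['t'],o['ee_pos'],o['ft_force'],o['moment'])
s=shot('scene','s11.png')
cv2.imwrite('pics/s11c.png',cv2.resize(s[170:270,270:370,::-1],None,fx=6,fy=6,interpolation=0))
E
```

```text
11.05 [573.20515375  78.11955801  -8.71736333] [-6.39685781  0.03405826  5.40401261] [0.0017424  0.8497534  0.00832941]
```

View pics/s11c.png

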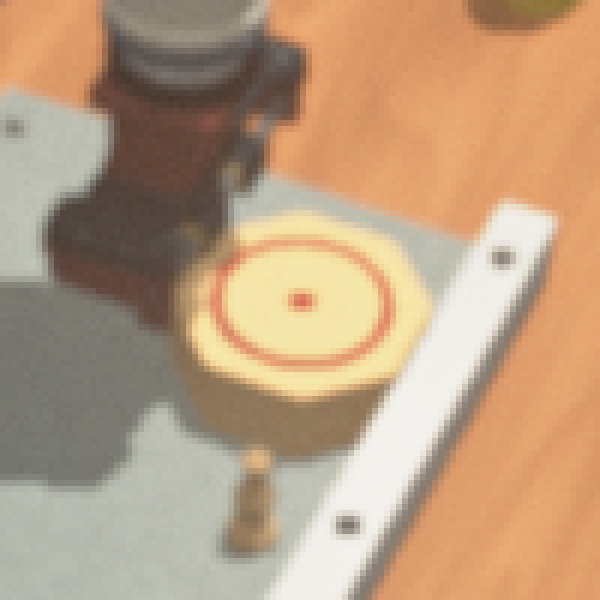

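>>> carry_out(targets=[[[0,0,0],[1,0,0],20],[[0,0,0],[2,0,0],20],[[0,0,0],[2,0,0],20]])

```text
t: 11.35
ee_pos: [573.0, 78.1, -8.8]
orientation: [0.021, -3.136, 0.001]
ft_force: [-12.2, 0.1, 10.0]
width: 19.9
```

>>> carry_out(targets=[[[0,0,0],[1,0,0],20],[[0,0,0],[2,0,0],20],[[0,0,0],[2,0,0],20]])

```text
t: 11.6
ee_pos: [572.8, 78.0, -9.1]
orientation: [0.021, -3.132, 0.001]
ft_force: [-18.1, 0.6, 14.1]
width: 19.9
```

```bash
python3 - <<'E'
from h import *
o=monitor.get_obs();print(o['t'],o['ee_pos'],o['ft_force'],o['moment'])
s=shot('scene','s12.png')
cv2.imwrite('pics/s12c.png',cv2.resize(s[170:270,270:370,::-1],None,fx=6,fy=6,interpolation=0))
E
```

```text
11.6 [572.76278426  78.03097739  -9.05022075] [-18.10088679   0.64585417  14.07193367] [0.20416312 2.46147196 0.006788  ]
```

View pics/s12c.png

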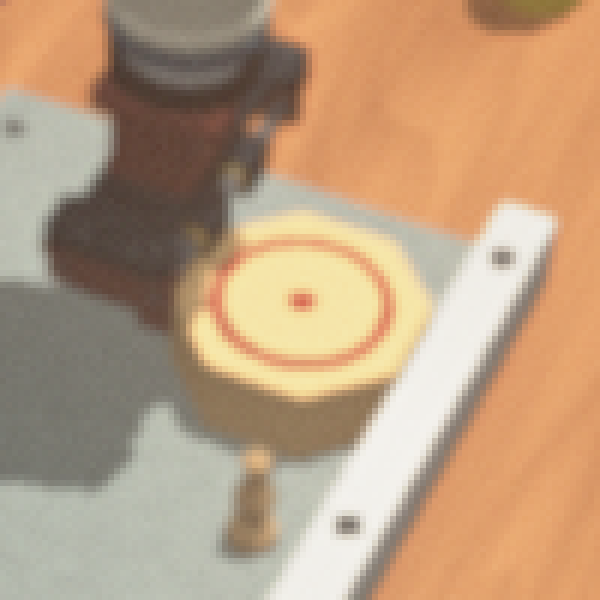

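Contact is firm: the x force rises from 6 to 18 N with no further travel, and the moment about z is near zero. I back off straight and look.

>>> carry_out(targets=[[[0,0,0],[-2,0,0],20],[[0,0,0],[-4,0,0],20],[[0,0,0],[-7,0,0],20],[[0,0,0],[-12,0,0],20],[[0,0,0],[-25,0,0],20],[[0,0,0],[-45,0,10],20],[[0,0,0],[-60,0,40],20],[[0,0,0],[-80,0,80],20],[[0,0,0],[-95,0,115],20],[[0,0,0],[-110,0,150],20]])

```text
t: 12.48
ee_pos: [467.3, 78.1, 142.9]
orientation: [-0.021, 3.141, 0.0]
ft_force: [0.3, 0.4, 0.5]
width: 20.1
```

>>> carry_out(targets=[[[0,0,0],[-5,35,20],20],[[0,0,0],[-15,70,40],20],[[0,0,0],[-30,105,50],20],[[0,0,0],[-50,140,50],20],[[0,0,0],[-70,175,50],20],[[0,0,0],[-90,210,50],20],[[0,0,0],[-110,245,50],20],[[0,0,0],[-110,260,50],20],[[0,0,0],[-110,260,50],20]])

```text
t: 13.23
ee_pos: [358.0, 341.5, 191.9]
orientation: [-0.027, 3.139, 0.004]
ft_force: [0.9, -0.0, 0.4]
width: 20.0
```

```bash
python3 - <<'E'
from fit import *
np.set_printoptions(precision=3,suppress=True)
o=monitor.get_obs();print(o['t'],o['ee_pos'],o['ft_force'])
for n in('scene','top'):
    im=shot(n,n+'13.png');c=cam(n)
    for q in('pale_blank_center','dark_blank_center','finial'):
        for r in place_of(q,n)[:3]: print(n,q,r['confidence'],toworld(r['point'],n,c))
    for r in regions_of('pale_blank',n):
        m=r['mask'];ys,xs=np.nonzero(m)
        e=proj([[646,77,34]],n,c)[0]
        if abs(xs.mean()-e[0])<10 and abs(ys.mean()-e[1])<10: print(n,r['confidence'],fit([m.astype(float)],[c],[646,77,0.01],True)); break
a=cv2.imread('pics/scene13.png')[170:270,270:370];b=cv2.imread('pics/top13.png')[130:260,205:390]
cv2.imwrite('pics/a13.png',cv2.resize(a,None,fx=6,fy=6,interpolation=2));cv2.imwrite('pics/b13.png',cv2.resize(b,None,fx=4.2,fy=4.2,interpolation=2))
E
```

```text
13.2333 [357.992 341.473 191.865] [ 0.902 -0.001  0.431]
scene pale_blank_center 0.97 [349.273 274.138  61.258]
scene pale_blank_center 0.83 [645.67   74.981  36.64 ]
scene dark_blank_center 0.82 [ 499.719 -157.039   74.727]
scene dark_blank_center 0.76 [ 315.849 -122.78    62.699]
scene dark_blank_center 0.59 [ 324.358 -339.605   59.738]
scene finial 0.55 [674.922 -38.202  14.598]
scene 0.77 (array([646.7  ,  78.259,  10.762]), np.float64(130.0980392156863))
top pale_blank_center 0.73 [350.202 279.352  60.49 ]
top pale_blank_center 0.66 [641.201  78.169  35.947]
top dark_blank_center 0.89 [ 323.134 -343.432   63.689]
top dark_blank_center 0.72 [ 317.74  -131.836   61.64 ]
top dark_blank_center 0.56 [ 502.379 -154.688   65.14 ]
top finial 0.54 [ 500.886 -154.491   71.433]
top finial 0.43 [579.08  -33.461   1.422]
top finial 0.41 [671.823 -33.517   9.654]
top 0.59 (array([645.276,  75.696,   3.799]), np.float64(130.8549019607843))
```

View pics/a13.png

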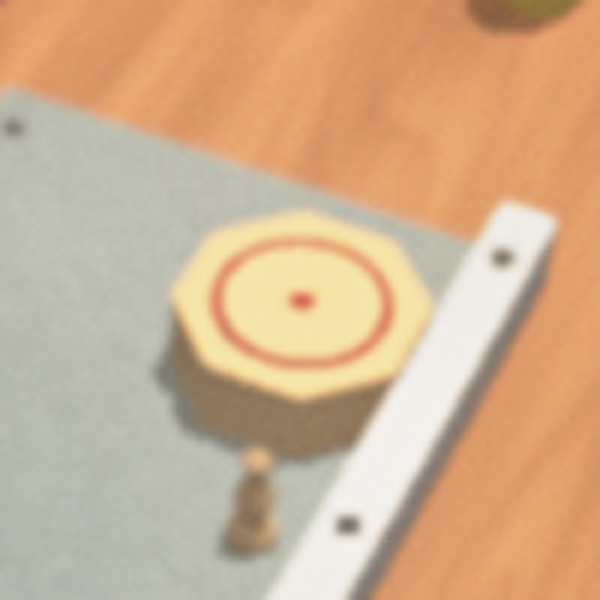

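View pics/b13.png

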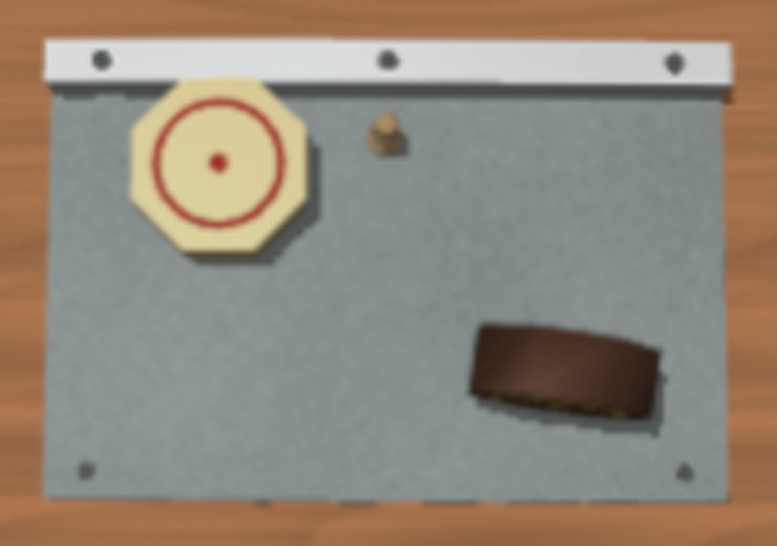

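```bash
python3 - <<'E'
from fit import *
np.set_printoptions(precision=3,suppress=True)
for n in('scene','top'):
    im=cv2.imread(f'pics/{n}13.png').astype(int); c=cam(n)
    e=proj([[646,77,57]],n,c)[0]
    # top face: pale or red ring; fill hull
    B,G,R=im[...,0],im[...,1],im[...,2]
    m=((R-B>35)&(R>185)).astype(np.uint8) if n=='scene' else ((R-B>35)&(R>150)).astype(np.uint8)
    k,l=cv2.connectedComponents(m); lab=l[int(e[1]),int(e[0])+8]
    m=(l==lab).astype(np.uint8); cn=max(cv2.findContours(m,0,1)[0],key=cv2.contourArea)
    mm=np.zeros_like(m);cv2.drawContours(mm,[cn],-1,1,-1); print(n,mm.sum())
    def f(p): return np.abs(render(octa(p[0],p[1],p[2]/100,True)[8:],c)-mm).sum()
    for d in(-8,0,8):
        r=minimize(f,[646,77,d],method='Nelder-Mead',options=dict(initial_simplex=np.array([[646,77,d]]*4)+np.array([[0,0,0],[5,0,0],[0,5,0],[0,0,6]])))
        print(r.x,r.fun)
    # fence near top edge yaw in same picture
E
```

```text
scene 1058
[645.648  79.638   0.405] 42.38823529411765
[645.684  79.682  -0.113] 42.31764705882353
[645.439  79.572   4.853] 43.3686274509804
top 1408
[644.833  77.629  -2.92 ] 90.7764705882353
[644.144  77.064  -0.88 ] 90.85098039215686
[644.013  76.999   3.312] 90.20784313725491
```

```bash
python3 -c "
from workcell import order; print(order.close_job())"
```

```text
the job is handed in; nothing more can be done
None
```

The pale blank was pushed over towards the fence and now lies flat with its red ring up. One of its flats is against the fence, and the job is handed in. It was only pushed, never gripped or lifted. The clock stood at about 13 s of the 54 s allowed.

- **First push missed:** the fingertips passed over the blank without touching it. The pictures showed the tips about 25–35 mm higher than the reported TCP. I allowed for that, and the second push toppled it.
- **Contact with the fence:** I pushed with two fingertips on the rear flat. The force rose to 18 N with no further travel, and the moment about the vertical was almost zero.
- **Last position checks:** the blank's centre came out at x = 644–647 mm. The fence face, measured at about 705–706 mm, calls for about 646 mm. In the top picture the front flat sits at the fence line to within about 1 mm.
- **Where the checks disagreed:** single-view yaw fits scattered from -0.03 to 0.11 rad, too coarse to confirm the 0.06 rad limit. For squareness I rely on the even two-finger contact and on the flat looking parallel in the top picture.
- **Everything else:** the dark blank is still standing, and it and the finial are where they began to within the networks' few millimetres. I did not measure the bowl, glue, mallet, sanding block and chuck again; the arm did not go near them after the start.

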